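# Re-rack the bench supplies in reverse order

## Task

The next job uses the supplies the other way round: move the jar, steel tin, small bottle and solder spool from the cups on the aluminium carrier to the wooden rack, one to a bay, in reverse order, so that what stood leftmost on the carrier (seen from the robot) ends rightmost in the rack, and so on. Keep each upright, set it down on the bay's floor rather than dropping it, and leave all four standing there.

Things in the scene. Friction and masses are not known exactly. Their poses are not given: they have to be found in the camera images.
- jar: amber screw-lid jar with a dark lid and paper label, round, 64 mm across and 96 mm high (straight body up to 79 mm), 0.33 kg. Origin: centre of its underside; z up. It stands within 6 mm of the middle of its cup, its base 10 mm above the board. Grip the body.
- tin: bare steel tin with a flat lid, a plain round cylinder 51 mm across and 72 mm high, 0.2 kg. Origin: centre of its underside; z up. It stands within 6 mm of the middle of its cup, its base 10 mm above the board. Grip it anywhere on its side.
- bottle: slim white plastic bottle with a small black cap, round, 36 mm across and 80 mm high (straight side up to 49 mm, then a shoulder and the cap), 0.08 kg. Origin: centre of its underside; z up. It stands within 6 mm of the middle of its cup, its base 10 mm above the board. Grip the straight side.
- spool: metal-grey spool of solder standing on its flange, round, 54 mm across and only 37 mm high, the lowest of the row, 0.25 kg. Origin: centre of its underside; z up. It stands within 6 mm of the middle of its cup, its base 10 mm above the board. Grip it across the flanges.
- cup_jar: grey plastic cup on the aluminium carrier in which the jar stands at the start, 84 x 84 mm outside, 76 x 76 mm inside, 12 mm high with a 4 mm floor. Origin: centre of its underside, 6 mm above the board; axes parallel to the carrier's. Fixed: it stays when the thing is taken out. Its middle is 135 or 45 mm to the left or right of the carrier's middle (the order varies).
- cup_tin: grey plastic cup on the aluminium carrier in which the tin stands at the start, 84 x 84 mm outside, 76 x 76 mm inside, 12 mm high with a 4 mm floor. Origin: centre of its underside, 6 mm above the board; axes parallel to the carrier's. Fixed: it stays when the thing is taken out. Its middle is 135 or 45 mm to the left or right of the carrier's middle (the order varies).
- cup_bottle: grey plastic cup on the aluminium carrier in which the bottle stands at the start, 84 x 84 mm outside, 76 x 76 mm inside, 12 mm high with a 4 mm floor. Origin: centre of its underside, 6 mm above the board; axes parallel to the carrier's. Fixed: it stays when the thing is taken out. Its middle is 135 or 45 mm to the left or right of the carrier's middle (the order varies).
- cup_spool: grey plastic cup on the aluminium carrier in which the spool stands at the start, 84 x 84 mm outside, 76 x 76 mm inside, 12 mm high with a 4 mm floor. Origin: centre of its underside, 6 mm above the board; axes parallel to the carrier's. Fixed: it stays when the thing is taken out. Its middle is 135 or 45 mm to the left or right of the carrier's middle (the order varies).
- carrier: aluminium plate with the row of four cups, 90 mm from middle to middle, rims 18 mm above the board; 386 mm long (y), 96 mm wide (x), a 16 mm high upright at each end. Fixed, on a wooden board whose top is 80 mm above the bench. Origin: centre of its underside; y along the row to the robot's left, x away from the robot (turned up to 0.12 rad). Nearer or farther than the wooden rack.
- wood_rack: low wooden rack with four open bays in a row, 366 mm long (y), 96 mm wide (x). Fixed on the same board (top 80 mm above the bench). Origin: centre of its underside; y along the row to the robot's left, x away from the robot (turned up to 0.12 rad). Bay middles at y = +135, +45, -45, -135 mm; each bay is 84 x 84 mm inside, floor 6 mm and tops of the 6 mm thick bars 13 mm above the board.
There are look-alikes about, which are no part of the job. Leave any red or turquoise look-alike of the spool alone.

How it is judged (in metres and radians):
At the end, for the whole second after the job is handed in: Each of the four stands upright (within 0.08 rad) and at rest on the floor of its own bay, its middle within 24 mm of the bay's middle along and across the rack, its base within 4 mm of the floor's height; the order left to right is the reverse of the order of the cups they came from (((y of cup_jar in the frame of carrier between 0.105 and 0.165 m and y of jar in the frame of wood_rack between -0.159 and -0.111 m) or (y of cup_jar in the frame of carrier between 0.015 and 0.075 m and y of jar in the frame of wood_rack between -0.069 and -0.021 m) or (y of cup_jar in the frame of carrier between -0.075 and -0.015 m and y of jar in the frame of wood_rack between 0.021 and 0.069 m) or (y of cup_jar in the frame of carrier between -0.165 and -0.105 m and y of jar in the frame of wood_rack between 0.111 and 0.159 m)) and x of jar in the frame of wood_rack between -0.024 and 0.024 m and z of jar in the frame of wood_rack between 0.002 and 0.01 m and angle between each of jar, tin, bottle, spool's own z axis and vertical below 0.08 rad and linear speed of each of jar, tin, bottle, spool below 0.02 m/s and ((y of cup_tin in the frame of carrier between 0.105 and 0.165 m and y of tin in the frame of wood_rack between -0.159 and -0.111 m) or (y of cup_tin in the frame of carrier between 0.015 and 0.075 m and y of tin in the frame of wood_rack between -0.069 and -0.021 m) or (y of cup_tin in the frame of carrier between -0.075 and -0.015 m and y of tin in the frame of wood_rack between 0.021 and 0.069 m) or (y of cup_tin in the frame of carrier between -0.165 and -0.105 m and y of tin in the frame of wood_rack between 0.111 and 0.159 m)) and x of tin in the frame of wood_rack between -0.024 and 0.024 m and z of tin in the frame of wood_rack between 0.002 and 0.01 m and ((y of cup_bottle in the frame of carrier between 0.105 and 0.165 m and y of bottle in the frame of wood_rack between -0.159 and -0.111 m) or (y of cup_bottle in the frame of carrier between 0.015 and 0.075 m and y of bottle in the frame of wood_rack between -0.069 and -0.021 m) or (y of cup_bottle in the frame of carrier between -0.075 and -0.015 m and y of bottle in the frame of wood_rack between 0.021 and 0.069 m) or (y of cup_bottle in the frame of carrier between -0.165 and -0.105 m and y of bottle in the frame of wood_rack between 0.111 and 0.159 m)) and x of bottle in the frame of wood_rack between -0.024 and 0.024 m and z of bottle in the frame of wood_rack between 0.002 and 0.01 m and ((y of cup_spool in the frame of carrier between 0.105 and 0.165 m and y of spool in the frame of wood_rack between -0.159 and -0.111 m) or (y of cup_spool in the frame of carrier between 0.015 and 0.075 m and y of spool in the frame of wood_rack between -0.069 and -0.021 m) or (y of cup_spool in the frame of carrier between -0.075 and -0.015 m and y of spool in the frame of wood_rack between 0.021 and 0.069 m) or (y of cup_spool in the frame of carrier between -0.165 and -0.105 m and y of spool in the frame of wood_rack between 0.111 and 0.159 m)) and x of spool in the frame of wood_rack between -0.024 and 0.024 m and z of spool in the frame of wood_rack between 0.002 and 0.01 m); the robot touches nothing.
It fails at once if one of the four is tipped over (more than 0.6 rad) (angle between any of jar, tin, bottle, spool's own z axis and vertical above 0.6 rad).
It fails at once if one of the four is dropped into the rack (over 0.7 m/s just above its floor) ((x of jar in the frame of wood_rack between -0.045 and 0.045 m and y of jar in the frame of wood_rack between -0.18 and 0.18 m and z of jar in the frame of wood_rack below 0.04 m and linear speed of jar above 0.7 m/s) or (x of tin in the frame of wood_rack between -0.045 and 0.045 m and y of tin in the frame of wood_rack between -0.18 and 0.18 m and z of tin in the frame of wood_rack below 0.04 m and linear speed of tin above 0.7 m/s) or (x of bottle in the frame of wood_rack between -0.045 and 0.045 m and y of bottle in the frame of wood_rack between -0.18 and 0.18 m and z of bottle in the frame of wood_rack below 0.04 m and linear speed of bottle above 0.7 m/s) or (x of spool in the frame of wood_rack between -0.045 and 0.045 m and y of spool in the frame of wood_rack between -0.18 and 0.18 m and z of spool in the frame of wood_rack below 0.04 m and linear speed of spool above 0.7 m/s)).
It also fails if it takes over 112 s, if anything falls off the work surface, if the arm or the gripper's body presses on something with over 40 N, if the wrist force passes 120 N, or if a joint passes its speed limit or range.

## Robot

A 6-joint arm with a two-finger parallel gripper is mounted at the origin on a cart in front of the work surface, level with it; the furniture and walls round the work are solid. World frame = base frame: x ahead of the robot, y to its left, z up, the work surface at z = 0. Lengths are in m, angles in degrees, forces in N, time in s.
With the tool pointing down it reaches from about 0.25 to 0.725 m from the base axis. Payload 9.7 kg.
Tool frame: the origin (TCP) lies midway between the tips of the shut fingers; the grasp point (between the pads) lies bot.hold_point_z behind it (bot.hold_point_z is the distance from the TCP to the grasp point, in m); z points along the fingers, y is the line along which they close (so a half turn about z gives the same grasp; the last joint's range is limited). The gripper opens to 85 mm and grips with 20 to 120 N. Pads are 22 mm wide; open, the fingers measure 114 mm over their backs; the gripper's body (76 mm by 85 mm) begins 54 mm behind the grasp point. The pads swing forward as they close: fully open they stand 13 mm farther back than shut.
Start: joints at [-73.51, 4.979, 10.078, 95.1, 0, 90], TCP at [0.156, -0.527, 0.231] pointing down, gripper open.
Joint ranges: [-179.16, 179.16], [-48.56, 103.87], [-65.8, 70.77], [-126.05, 130.52], [-82.76, 87.17], [-180, 180]. Speed limits (degrees/s): [127.2, 127.2, 147.25, 180, 180, 180].

## Interface

Orientations are given as [roll, pitch, yaw] about the fixed x, y, z axes, in that order (R = Rz(yaw) Ry(pitch) Rx(roll)).
In Python, from workcell import bot, camera, camera_model, ticket gives the robot as it stands.
- The arm moves only by the tool send_rows, never from a script. Its argument "targets" is text: rows parted by semicolons, each of 5 numbers parted by spaces: the shift along the tool's x, y, z in mm, then the turn about the tool's z in degrees, then the closure in counts, from 0 (fully open) to 255 (shut). A call has 1 to 20 rows; each row is the pose to reach, as a shift and turn from the pose commanded when the call began, along the tool's axes at that moment; what a row does not reach only later rows make up. A row lasts 1/8 s, in which the tool goes at most 62.5 mm and 10.7 degrees, less where a joint would pass 70% of its speed; a pose out of reach is approached as far as the arm can. A call with a gripper value outside its range is refused whole. The fingers move at their own pace and stop on an object; "newtons" is the grip in N (left out, the last holds). Time passes only in rows, so rows that repeat a pose let the fingers close. It gives the time, the measured TCP pose, the force, the opening and the grip force at its end, in the units of the state.
- bot.get_obs(): the state, without advancing time (a new reading comes with each control period).
- camera(name): name is "scene" or "top" or "wrist"; returns the picture (480x640x3 uint8, blue, green, red); there is no depth.
- camera_model(name): a dict with "K" (3x3 intrinsics, pixels), "pose" (4x4, takes a point from camera to world coordinates); the wrist camera has in their place "T_tool_cam" (4x4, takes a point from camera to tool coordinates, whose origin is the TCP and whose axes are the flange's). Camera axes: x right, y down, z forward; pixel columns grow to the right and rows downward; lengths in m; the calibration is good to about 2 mm. A picture is of the moment at which its call begins: read the wrist's pose just before it. camera_model takes no time and is no camera call.
- ticket.job_done(): hands the job in; it is judged then, once.
The state is a dict: "time": time; "q": joint angles; "qd": joint speeds; "joint_efforts": joint torques, N m; "ee_pos": TCP position; "tcp_rot": TCP orientation; "wrist_force": force on the tool from outside, world axes, zero at the start; "torque": the same for the moment, N m; "opening": finger opening in m; "grasp_force": force on a finger pad.
Only numpy, scipy, OpenCV 4.12 (cv2) and the standard library are available. Lean on these libraries where they do the work, as an engineer would, in place of code of your own. Each camera call takes 0.05 s, during which the arm holds its last target. There are 200 camera calls.

## Working session

There is one attempt and no reset: what is moved stays moved. The work goes in short steps, Python scripts to look and compute and a tool call to move; the robot and the scene stay as the last step left them, time stands still between calls to the robot, and variables do not carry over. Pictures are saved under pics/ and viewed, at most 14 in all, crops included, and the job is handed in when it is done.

Besides the shell and the picture viewer there is one more tool, called after ">>>" as name(argument=value, ...) on one line, values as JSON. send_rows: Moves the arm, as the interface text tells. Its arguments: {"type":"object","properties":{"targets":{"type":"string"},"newtons":{"type":"number"}},"required":["targets"]}

```bash
ls; mkdir -p pics
python3 - <<'E'
from workcell import bot, camera, camera_model
import cv2,numpy as np
np.set_printoptions(precision=4,suppress=True)
o=bot.get_obs();print(o, bot.hold_point_z)
for n in ("scene","top"):
    cv2.imwrite(f"pics/{n}0.png",camera(n)); m=camera_model(n);print(n,m)
print(camera_model("wrist"))
E
```

```text
pics
{'time': 0.0, 'q': array([-73.5102,   5.0111,  10.0343,  95.099 ,  -0.0008,  89.9995]), 'qd': array([-0.0733,  0.0291,  0.0431, -0.071 , -0.0331,  0.031 ]), 'joint_efforts': array([ -0.0015, -52.0389,  46.4805,   0.0162,  -0.    ,  -0.    ]), 'ee_pos': array([ 0.156 , -0.5272,  0.2306]), 'tcp_rot': array([-179.9242,    0.0008,   16.4903]), 'wrist_force': array([ 0.1407,  0.8467, -0.0482]), 'torque': array([-0.0218,  0.0061,  0.0089]), 'grasp_force': 0.0, 'opening': 0.0849966636585962} 0.0187
scene {'K': array([[472.2997,   0.    , 318.5157],
       [  0.    , 472.2997, 235.0119],
       [  0.    ,   0.    ,   1.    ]]), 'pose': array([[ 0.906 , -0.2735,  0.323 ,  0.3339],
       [-0.4231, -0.6037,  0.6756, -0.5871],
       [ 0.0102, -0.7488, -0.6627,  0.6467],
       [ 0.    ,  0.    ,  0.    ,  1.    ]])}
top {'K': array([[528.4049,   0.    , 318.885 ],
       [  0.    , 528.4049, 239.059 ],
       [  0.    ,   0.    ,   1.    ]]), 'pose': array([[ 0.0182, -0.9847,  0.1731,  0.4312],
       [-0.9996, -0.0213, -0.016 , -0.0088],
       [ 0.0194, -0.1728, -0.9848,  1.1689],
       [ 0.    ,  0.    ,  0.    ,  1.    ]])}
{'K': array([[365.9539,   0.    , 319.2748],
       [  0.    , 365.9539, 234.7997],
       [  0.    ,   0.    ,   1.    ]]), 'T_tool_cam': array([[-0.0009, -0.9534, -0.3018,  0.0773],
       [ 1.    , -0.001 , -0.0001,  0.0005],
       [-0.0002, -0.3018,  0.9534, -0.1422],
       [ 0.    ,  0.    ,  0.    ,  1.    ]])}
```

View pics/scene0.png

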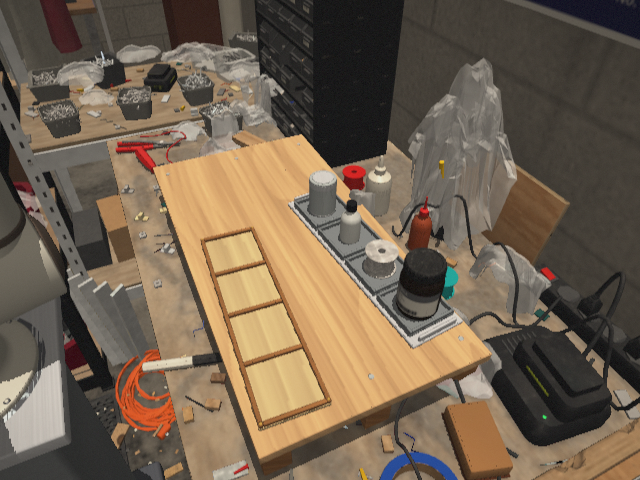

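View pics/top0.png

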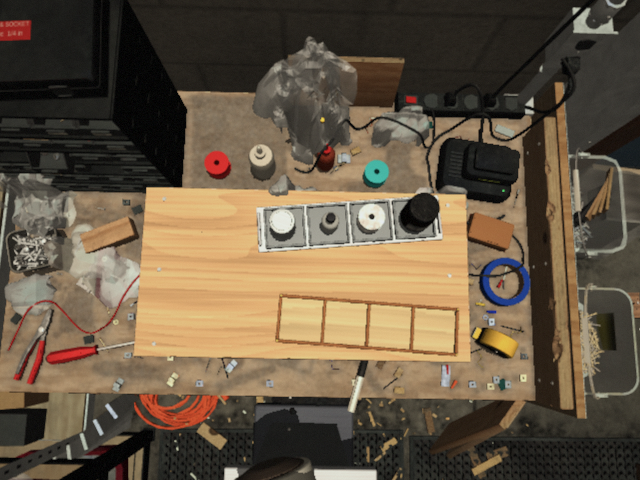

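The top view shows the carrier row, left to right: tin (282,222), bottle (330,222), spool (372,217), jar (420,212). The rack is nearer, with corners around (278,296) and (458,354). The row spool is grey; the look-alikes are red (217,165), turquoise (376,173), white bottle (261,160) and red bottle (327,158), none of them on the carrier. I'll enlarge both views to confirm this and read pixels.

Run:
```python
import cv2
a=cv2.imread("pics/top0.png");b=cv2.imread("pics/scene0.png")
cv2.imwrite("pics/topc.png",cv2.resize(a[185:365,250:470],None,fx=3.3,fy=3.3,interpolation=cv2.INTER_CUBIC))
cv2.imwrite("pics/scenec.png",cv2.resize(b[160:435,195:475],None,fx=2.15,fy=2.15,interpolation=cv2.INTER_CUBIC))
```

```text
(no output)
```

View pics/topc.png

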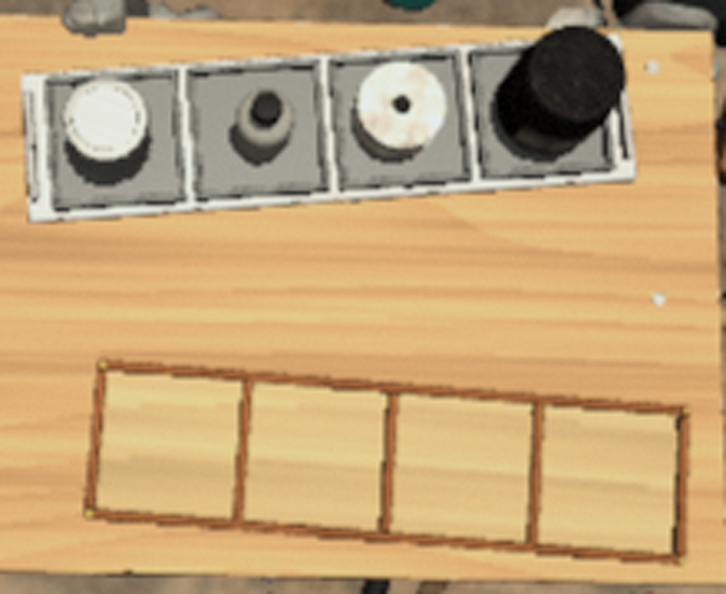

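View pics/scenec.png

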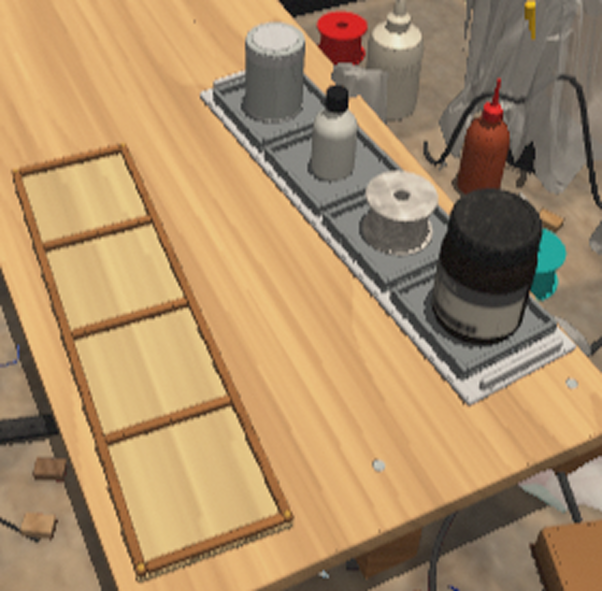

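Top crop: carrier order left to right is tin (106,119), bottle cap (267,109), grey spool hub (402,105), jar lid (577,75). So the rack order, left to right, must be jar, spool, bottle, tin. The four on the carrier are the job's pieces; the red and turquoise spools stand off the board. I'll triangulate from both views.

```bash
cat > h.py <<'E'
import numpy as np,cv2
from workcell import bot,camera,camera_model
from scipy.spatial.transform import Rotation as R
np.set_printoptions(precision=4,suppress=True)
def P(K,T):
    Ti=np.linalg.inv(T); return K@Ti[:3]
def wristT(o):
    T=np.eye(4);T[:3,:3]=R.from_euler('xyz',o['tcp_rot'],degrees=True).as_matrix();T[:3,3]=o['ee_pos']
    return T@camera_model('wrist')['T_tool_cam']
def tri(Ps,pts):
    A=np.vstack([r for P_,(u,v) in zip(Ps,pts) for r in (u*P_[2]-P_[0],v*P_[2]-P_[1])])
    X=np.linalg.svd(A)[2][-1];X=X[:3]/X[3]
    e=[np.linalg.norm((P_@[*X,1])[:2]/(P_@[*X,1])[2]-p) for P_,p in zip(Ps,pts)]
    return X,np.round(e,1)
def plane(K,T,p,z):
    d=T[:3,:3]@np.linalg.inv(K)@[p[0],p[1],1];return T[:3,3]+d*(z-T[2,3])/d[2]
E
python3 - <<'E'
from h import *
mt,ms=camera_model('top'),camera_model('scene')
Pt,Ps=P(mt['K'],mt['pose']),P(ms['K'],ms['pose'])
tt=lambda u,v:((u+.5)/3.3-.5+250,(v+.5)/3.3-.5+185)
ss=lambda u,v:((u+.5)/2.15-.5+195,(v+.5)/2.15-.5+160)
D=dict(rFL=((101,361),(124,147)),rFR=((688,407),(290,517)),rNR=((682,562),(140,569)),rNL=((86,517),(14,172)),
 cNL=((32,221),(202,97)),cNR=((634,180),(470,403)),cFR=((620,38),(575,345)),
 tin=((106,119),(275,41)),bottle=((267,109),(337,96)),spool=((402,105),(402,195)),jar=((577,75),(497,226)))
for k,(a,b) in D.items(): print(k,*tri([Pt,Ps],[tt(*a),ss(*b)]), plane(mt['K'],mt['pose'],tt(*a),.093))
E
```

```text
rFL [0.5057 0.0503 0.0869] [0.1 0.1] [0.5055 0.0499 0.093 ]
rFR [ 0.4843 -0.3129  0.089 ] [0.1 0.2] [ 0.4843 -0.3118  0.093 ]
rNR [ 0.3914 -0.3064  0.0904] [0.3 0.6] [ 0.3909 -0.3056  0.093 ]
rNL [0.412  0.0563 0.0882] [0.4 0.6] [0.4112 0.0561 0.093 ]
cNL [0.5943 0.0967 0.0788] [0.4 0.5] [0.5915 0.0955 0.093 ]
cNR [ 0.6289 -0.2851  0.0813] [0.6 1.1] [ 0.6256 -0.2816  0.093 ]
cFR [ 0.7207 -0.2772  0.085 ] [0.5 0.9] [ 0.7175 -0.2746  0.093 ]
tin [0.644  0.0478 0.1572] [0.1 0.1] [0.6574 0.0515 0.093 ]
bottle [ 0.6512 -0.0474  0.1637] [0.3 0.5] [ 0.6661 -0.0498  0.093 ]
spool [ 0.6639 -0.1316  0.1257] [0.3 0.5] [ 0.6706 -0.1352  0.093 ]
jar [ 0.6725 -0.2282  0.1776] [0.2 0.4] [ 0.6926 -0.2467  0.093 ]
```

Triangulated heights (tin 157, bottle 164, spool 126, jar 178, rack 87–90 mm) agree with the text within a few mm, running slightly low. Both poses are consistent: rack yaw about −3.3°, carrier about +5.1°. Next I move to a wrist-camera look over the row, with the fingers closing along world x (yaw 90).

>>> send_rows(targets="40 -20 -40 -6 0;90 -50 -70 -16 0;140 -80 -70 -26 0;190 -110 -70 -36 0;240 -140 -70 -46 0;290 -170 -70 -56 0;340 -200 -70 -66 0;390 -230 -70 -73.5 0;440 -260 -70 -73.5 0;490 -290 -70 -73.5 0;530 -315 -70 -73.5 0;561 -331 -70 -73.5 0;561 -331 -70 -73.5 0;561 -331 -70 -73.5 0;561 -331 -70 -73.5 0", newtons=40)

```text
time: 1.98
ee_pos: [0.5995, -0.0516, 0.3017]
tcp_rot: [180.0, 0.0, 89.9]
wrist_force: [0.2, -0.5, 0.1]
opening: 0.0851
grasp_force: 0.0
```

Run:
```python
from h import *
o=bot.get_obs();im=camera('wrist');np.save('w1.npy',wristT(o));cv2.imwrite('pics/w1.png',im);print(o['time'],o['ee_pos'],o['tcp_rot'],o['q'])
```

```text
1.975 [ 0.5995 -0.0516  0.3017] [179.982    0.0082  89.928 ] [ -4.9128  14.9625  29.4921 104.5109  -0.0066  85.1592]
```

>>> send_rows(targets="-50 0 0 0 0;-100 0 0 0 0;-150 0 0 0 0;-150 0 0 0 0;-150 0 0 0 0")

```text
time: 2.65
ee_pos: [0.5996, -0.2011, 0.3016]
tcp_rot: [180.0, -0.0, 89.9]
wrist_force: [-0.0, 0.0, -0.1]
opening: 0.0852
grasp_force: 0.0
```

Run:
```python
from h import *
o=bot.get_obs();im=camera('wrist');np.save('w2.npy',wristT(o));cv2.imwrite('pics/w2.png',im);print(o['time'],o['ee_pos'],o['tcp_rot'],o['q'])
```

```text
2.65 [ 0.5996 -0.2011  0.3016] [179.9862  -0.0123  89.9162] [-18.5472  19.8911  35.671  105.7706   0.0161  71.5366]
```

View pics/w1.png

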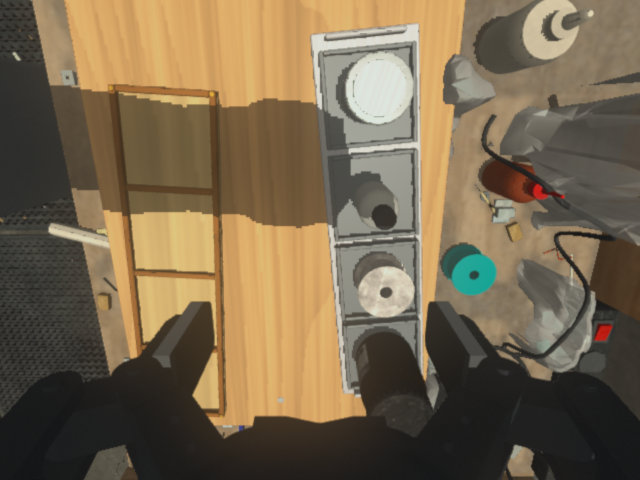

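View pics/w2.png

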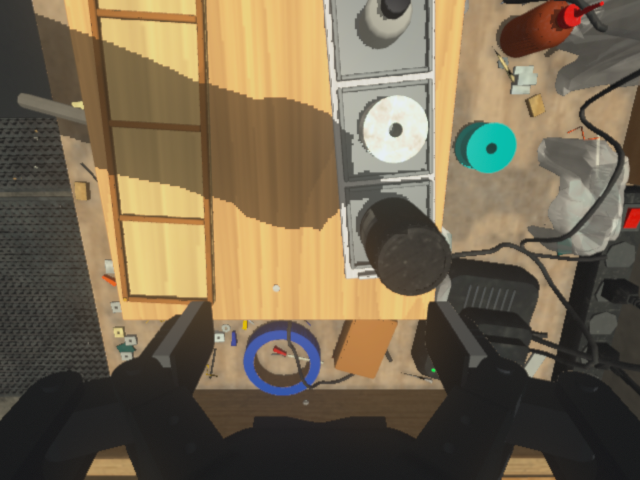

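Wrist view 1: tin lid (379,89), bottle cap (384,217), spool hub (386,292). Wrist view 2: spool hub (396,130), jar lid (416,260), rack bar junctions (204,127) and (209,218), end (212,300). I'll triangulate over all views.

Run:
```python
from h import *
mt,ms,mw=[camera_model(n) for n in('top','scene','wrist')]
Tw=[np.load('w1.npy'),np.load('w2.npy')]
Pp=[P(mt['K'],mt['pose']),P(ms['K'],ms['pose']),P(mw['K'],Tw[0]),P(mw['K'],Tw[1])]
tt=lambda u,v:((u+.5)/3.3-.5+250,(v+.5)/3.3-.5+185)
ss=lambda u,v:((u+.5)/2.15-.5+195,(v+.5)/2.15-.5+160)
D=dict(tin=[tt(106,119),ss(275,41),(379,89),None],bottle=[tt(267,109),ss(337,96),(384,217),(395,6)],
 spool=[tt(402,105),ss(402,195),(386,292),(396,130)],jar=[tt(577,75),ss(497,226),None,(416,260)],
 rMidF=[tt(391,386),None,(217,274),(204,127)],rFL=[tt(101,361),ss(124,147),(216,91),None],rNL=[tt(86,517),ss(14,172),(110,88),None],
 rFR=[tt(688,407),ss(290,517),None,(212,300)],rNR=[tt(682,562),ss(140,569),None,(126,299)])
H=dict(tin=.162,bottle=.17,spool=.127,jar=.186)
for k,v in D.items():
    i=[j for j in range(4) if v[j]]
    print(k,*tri([Pp[j] for j in i],[v[j] for j in i]), end=' ')
    w=[j for j in i if j>1]
    if len(w)==2: print('wrist',*tri([Pp[j] for j in w],[v[j] for j in w]),end=' ')
    for j in i:
        K,T=[(mt['K'],mt['pose']),(ms['K'],ms['pose']),(mw['K'],Tw[0]),(mw['K'],Tw[1])][j]
        print(plane(K,T,v[j],H.get(k,.093))[:2],end='')
    print()
```

```text
tin [0.6437 0.0471 0.1578] [0.4 0.1 2. ] [0.6429 0.0476][0.6411 0.0416][0.6428 0.0455]
bottle [ 0.651  -0.0489  0.1637] [0.9 0.7 0.1 5.9] wrist [ 0.6521 -0.0507  0.1572] [0. 0.] [ 0.6493 -0.0469][ 0.6479 -0.0545][ 0.6498 -0.0473][ 0.6498 -0.054 ]
spool [ 0.6636 -0.1323  0.1266] [0.6 0.3 0.7 1.3] wrist [ 0.6639 -0.1333  0.1259] [0.3 0.3] [ 0.663  -0.1312][ 0.6638 -0.1329][ 0.6634 -0.1328][ 0.6639 -0.1333]
jar [ 0.673  -0.2284  0.178 ] [0.6 0.1 2.9] [ 0.67   -0.2261][ 0.6671 -0.2347][ 0.6728 -0.2261]
rMidF [ 0.4934 -0.1296  0.0911] [0.4 0.8 1.9] wrist [ 0.4917 -0.1314  0.0866] [0.4 0.5] [ 0.4936 -0.1286][ 0.4932 -0.1286][ 0.4941 -0.1312]
rFL [0.5058 0.0501 0.0869] [0.1 0.2 0.8] [0.5055 0.0499][0.5036 0.0434][0.5077 0.0491]
rNL [0.4119 0.0547 0.0894] [0.9 0.6 3.2] [0.4112 0.0561][0.4124 0.0505][0.4134 0.0518]
rFR [ 0.4842 -0.3124  0.088 ] [0.4 0.1 1.6] [ 0.4843 -0.3118][ 0.4829 -0.3148][ 0.4853 -0.308 ]
rNR [ 0.3916 -0.3068  0.0904] [0.5 0.4 1.3] [ 0.3909 -0.3056][ 0.3918 -0.3079][ 0.3939 -0.3066]
```

All views agree within about 3 mm. Targets: jar (0.671,−0.227), spool (0.6635,−0.1325), bottle (0.650,−0.048), tin (0.643,0.047). Bays: jar (0.456,0.007), spool (0.451,−0.083), bottle (0.446,−0.173), tin (0.441,−0.263). The jar goes first, with the TCP at z=0.120.

>>> send_rows(targets="-10 25 45 0 0;-26 50 90 0 0;-26 71 90 0 0;-26 71 90 0 0;-26 71 110 0 0;-26 71 130 0 0;-26 71 150 0 0;-26 71 165 0 0;-26 71 175 0 0;-26 71 181 0 0;-26 71 181 0 0;-26 71 181 0 0")

```text
time: 4.2
ee_pos: [0.6713, -0.2269, 0.1209]
tcp_rot: [180.0, 0.0, 90.0]
wrist_force: [0.3, 0.6, -0.4]
opening: 0.0856
grasp_force: 0.0
```

>>> send_rows(targets="0 0 0 0 120;0 0 0 0 160;0 0 0 0 200;0 0 0 0 220;0 0 0 0 220;0 0 0 0 220", newtons=40)

```text
time: 4.95
ee_pos: [0.6713, -0.2269, 0.121]
tcp_rot: [179.9, 0.0, 90.0]
wrist_force: [-0.7, 0.1, 6.5]
opening: 0.0629
grasp_force: 45.0
```

>>> send_rows(targets="0 0 -10 0 220;0 0 -25 0 220;0 0 -45 0 220;0 -20 -45 0 220;0 -50 -45 0 220;0 -85 -45 0 220;0 -120 -45 0 220;20 -150 -45 0 220;55 -170 -45 0 220;95 -185 -45 0 220;135 -200 -45 0 220;175 -212 -45 0 220;210 -215 -45 0 220;228 -215 -45 0 220;234 -215 -45 0 220;234 -215 -45 0 220;234 -215 -45 0 220")

```text
time: 7.08
ee_pos: [0.4562, 0.0066, 0.1654]
tcp_rot: [-180.0, 0.0, 89.9]
wrist_force: [-0.4, -1.6, -3.0]
opening: 0.0628
grasp_force: 45.4
```

>>> send_rows(targets="0 0 15 0 220;0 0 28 0 220;0 0 38 0 220;0 0 44 0 220;0 0 47 0 220;0 0 48 0 220;0 0 49 0 220;0 0 49 0 220")

```text
time: 8.07
ee_pos: [0.4563, 0.0073, 0.1169]
tcp_rot: [180.0, -0.0, 90.0]
wrist_force: [-1.6, 0.8, 2.0]
opening: 0.0632
grasp_force: 45.4
```

Contact with the floor is confirmed: the force went from −3 to +2 N. Release, rise, and go to the spool.

>>> send_rows(targets="0 0 0 0 160;0 0 0 0 100;0 0 0 0 0;0 0 0 0 0;0 0 -20 0 0;0 0 -55 0 0;0 0 -90 0 0;-25 40 -90 0 0;-60 90 -90 0 0;-95 140 -90 0 0;-125 185 -90 0 0;-140 207 -90 0 0;-140 207 -90 0 0;-140 207 -60 0 0;-140 207 -35 0 0;-140 207 -10 0 0;-140 207 7 0 0;-140 207 15 0 0;-140 207 19 0 0;-140 207 19 0 0")

```text
time: 10.58
ee_pos: [0.6632, -0.1328, 0.0978]
tcp_rot: [180.0, 0.0, 90.0]
wrist_force: [0.6, 0.6, 0.3]
opening: 0.0856
grasp_force: 0.0
```

Run:
```python
from h import *
o=bot.get_obs();a=camera('wrist');b=camera('top');print(o['ee_pos'],o['wrist_force'])
cv2.imwrite('pics/c1.png',np.hstack([cv2.resize(a,(400,300)),cv2.resize(b[180:370,250:503],(400,300))]))
```

```text
[ 0.6632 -0.1328  0.0978] [0.5567 0.6016 0.3371]
```

View pics/c1.png

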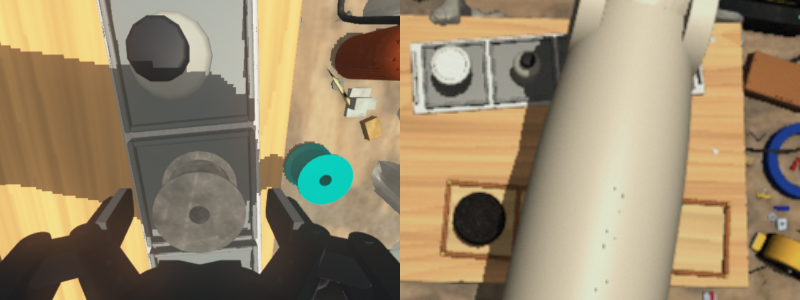

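The jar stands in the leftmost bay (right half, 478,218). The grey spool is centred between the open fingers (left half, 200,205). Close.

>>> send_rows(targets="0 0 0 0 120;0 0 0 0 160;0 0 0 0 200;0 0 0 0 220;0 0 0 0 220;0 0 0 0 220", newtons=45)

```text
time: 11.42
ee_pos: [0.6633, -0.1328, 0.0979]
tcp_rot: [180.0, 0.0, 90.0]
wrist_force: [-0.9, -0.2, 5.4]
opening: 0.0524
grasp_force: 48.1
```

>>> send_rows(targets="0 0 -10 0 220;0 0 -25 0 220;0 0 -40 0 220;0 -20 -40 0 220;0 -50 -40 0 220;0 -85 -40 0 220;12 -120 -40 0 220;28 -150 -40 0 220;40 -180 -40 0 220;46 -205 -40 0 220;46 -212 -40 0 220;46 -212 -40 0 220;46 -212 -40 0 220")

```text
time: 13.05
ee_pos: [0.4519, -0.087, 0.1374]
tcp_rot: [180.0, 0.0, 90.0]
wrist_force: [-0.2, 0.5, -2.9]
opening: 0.0526
grasp_force: 48.1
```

>>> send_rows(targets="0 0 12 0 220;0 0 24 0 220;0 0 34 0 220;0 0 39 0 220;0 0 42 0 220;0 0 43 0 220;0 0 44 0 220;0 0 44 0 220")

```text
time: 14.05
ee_pos: [0.4513, -0.0868, 0.0938]
tcp_rot: [180.0, 0.0, 90.0]
wrist_force: [-2.0, 0.2, 2.4]
opening: 0.0525
grasp_force: 48.3
```

>>> send_rows(targets="0 0 0 0 160;0 0 0 0 100;0 0 0 0 0;0 0 0 0 0;0 0 -20 0 0;0 0 -60 0 0;0 0 -110 0 0;5 40 -110 0 0;15 90 -110 0 0;25 140 -110 0 0;35 180 -110 0 0;39 199 -110 0 0;39 199 -110 0 0;39 199 -85 0 0;39 199 -60 0 0;39 199 -35 0 0;39 199 -20 0 0;39 199 -12 0 0;39 199 -8 0 0;39 199 -8 0 0")

```text
time: 16.55
ee_pos: [0.6502, -0.0478, 0.1018]
tcp_rot: [180.0, 0.0, 90.0]
wrist_force: [-0.4, -0.2, -0.1]
opening: 0.0854
grasp_force: 0.0
```

>>> send_rows(targets="0 0 0 0 140;0 0 0 0 170;0 0 0 0 200;0 0 0 0 230;0 0 0 0 240;0 0 0 0 240;0 0 0 0 240", newtons=30)

```text
time: 17.42
ee_pos: [0.6503, -0.0478, 0.1017]
tcp_rot: [180.0, 0.0, 90.0]
wrist_force: [0.9, -0.1, 5.4]
opening: 0.0349
grasp_force: 30.4
```

>>> send_rows(targets="0 0 -10 0 240;0 0 -25 0 240;0 0 -45 0 240;0 -20 -45 0 240;0 -50 -45 0 240;0 -80 -45 0 240;-20 -105 -45 0 240;-50 -125 -45 0 240;-85 -145 -45 0 240;-110 -170 -45 0 240;-122 -195 -45 0 240;-125 -204 -45 0 240;-125 -204 -45 0 240;-125 -204 -45 0 240")

```text
time: 19.18
ee_pos: [0.4468, -0.1724, 0.1465]
tcp_rot: [180.0, -0.0, 90.0]
wrist_force: [-0.2, -0.2, -1.2]
opening: 0.0356
grasp_force: 30.3
```

>>> send_rows(targets="0 0 12 0 240;0 0 26 0 240;0 0 38 0 240;0 0 44 0 240;0 0 47 0 240;0 0 48 0 240;0 0 49 0 240;0 0 49 0 240")

```text
time: 20.18
ee_pos: [0.4463, -0.1728, 0.0977]
tcp_rot: [180.0, 0.0, 90.0]
wrist_force: [0.2, -0.4, 1.0]
opening: 0.0354
grasp_force: 30.3
```

>>> send_rows(targets="0 0 0 0 200;0 0 0 0 150;0 0 0 0 80;0 0 0 0 0;0 0 0 0 0;0 0 -20 0 0;0 0 -60 0 0;0 0 -106 0 0;35 40 -106 0 0;75 90 -106 0 0;120 140 -106 0 0;165 180 -106 0 0;205 197 -106 0 0;220 197 -106 0 0;220 197 -106 0 0;220 197 -75 0 0;220 197 -45 0 0;220 197 -22 0 0;220 197 -12 0 0;220 197 -12 0 0")

```text
time: 22.68
ee_pos: [0.6427, 0.0462, 0.1095]
tcp_rot: [-180.0, 0.0, 89.9]
wrist_force: [0.6, -0.4, 0.5]
opening: 0.0853
grasp_force: 0.0
```

>>> send_rows(targets="0 0 0 0 120;0 0 0 0 160;0 0 0 0 200;0 0 0 0 220;0 0 0 0 220;0 0 0 0 220", newtons=40)

```text
time: 23.42
ee_pos: [0.6436, 0.0473, 0.1106]
tcp_rot: [179.9, 0.0, 90.0]
wrist_force: [-0.6, -0.7, 6.0]
opening: 0.0489
grasp_force: 42.1
```

>>> send_rows(targets="0 0 -10 0 220;0 0 -25 0 220;0 0 -45 0 220;0 -20 -45 0 220;0 -50 -45 0 220;-20 -80 -45 0 220;-50 -95 -45 0 220;-90 -98 -45 0 220;-130 -98 -45 0 220;-170 -98 -45 0 220;-210 -98 -45 0 220;-250 -98 -45 0 220;-285 -105 -45 0 220;-305 -130 -45 0 220;-310 -160 -45 0 220;-310 -190 -45 0 220;-310 -202 -45 0 220;-310 -202 -45 0 220;-310 -202 -45 0 220")

```text
time: 25.8
ee_pos: [0.4419, -0.2627, 0.1545]
tcp_rot: [180.0, 0.0, 90.0]
wrist_force: [0.1, 0.3, -1.5]
opening: 0.0491
grasp_force: 42.4
```

>>> send_rows(targets="0 0 12 0 220;0 0 26 0 220;0 0 38 0 220;0 0 44 0 220;0 0 47 0 220;0 0 48 0 220;0 0 49 0 220;0 0 49 0 220")

```text
time: 26.8
ee_pos: [0.4411, -0.2628, 0.1065]
tcp_rot: [180.0, 0.0, 90.0]
wrist_force: [-4.1, 2.6, 6.0]
opening: 0.0494
grasp_force: 43.0
```

>>> send_rows(targets="0 0 0 0 160;0 0 0 0 100;0 0 0 0 0;0 0 0 0 0;0 0 -20 0 0;0 0 -60 0 0;0 0 -110 0 0;-40 -30 -120 0 0;-80 -60 -120 0 0;-120 -90 -120 0 0;-160 -120 -120 0 0;-200 -150 -120 0 0;-200 -150 -120 0 0;-200 -150 -120 0 0")

```text
time: 28.55
ee_pos: [0.291, -0.4626, 0.2251]
tcp_rot: [-180.0, -0.0, 90.0]
wrist_force: [-0.1, -0.3, -0.6]
opening: 0.0853
grasp_force: 0.0
```

Run:
```python
from h import *
a=camera('scene');b=camera('top');o=bot.get_obs();print(o['time'],o['ee_pos'],o['wrist_force'])
cv2.imwrite('pics/c2.png',np.hstack([cv2.resize(a[160:460,160:480],(400,375)),cv2.resize(b[190:378,260:460],(400,375))]))
cv2.imwrite('pics/top9.png',b)
```

```text
28.65 [ 0.2916 -0.4621  0.2254] [-0.0728  1.1605  0.8932]
```

View pics/c2.png

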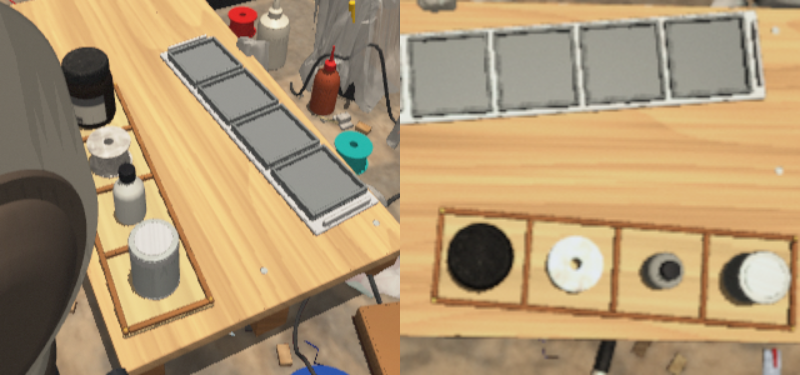

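Left to right in the rack stand jar (480,257), spool (577,264), bottle cap (670,271) and tin lid (762,277), all upright. I'll check their offsets in the rack frame before handing in.

Run:
```python
from h import *
m=camera_model('top');c=np.array([.4485,-.128]);a=np.radians(-3.25)
for n,u,v,z in(('jar',480,257,.182),('spool',577,264,.123),('bottle',670,271,.166),('tin',762,277,.158)):
    p=plane(m['K'],m['pose'],(260+(u-400)/2,190+v/2),z)[:2]-c
    print(n,np.array([[np.cos(a),np.sin(a)],[-np.sin(a),np.cos(a)]])@p)
```

```text
jar [-0.0012  0.1354]
spool [0.0006 0.0413]
bottle [-0.0003 -0.0432]
tin [ 0.0008 -0.132 ]
```

All four sit within 4 mm of their bay middles.

```bash
python3 -c "
from workcell import ticket;print(ticket.job_done())"
```

```text
the job is handed in; nothing more can be done
None
```

The job is handed in at about 29 s: jar, spool, bottle and tin stand upright in the rack in that order, left to right, each within about 4 mm of its bay's middle by the top camera; no verdict came back.

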